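# Fit a filter cartridge and hold the bayonet cap half-way for purging

## Task

Load the filter pot on the repair bench: stand the taller of the two filter cartridges upright in the bore inside the pot and let go of it, then push the bayonet cap down into the pot's mouth with its lugs through the two notches. Twist the cap clockwise (seen from above) half-way, until its grip bar lines up with the two ribs on the outside of the pot, without going on to the latch click, and finish while still gripping the cap there, kept still in that purge position. Leave the short cartridge and everything else on the bench where it is.

Things in the scene. Friction and masses are not known exactly. Their poses are not given: they have to be found in the camera images.
- pot: Fixed open aluminium filter pot, 76 mm outer diameter, rim top 64 mm above its origin, on a bolted steel plate 104 x 104 x 6 mm. Origin: on its axis at the underside of the plate (table level), z up; its two mouth notches lie on its +x and -x sides. With the cap's flange resting on the rim, the cap's origin is 49 mm above this origin; once turned, the lip lets the cap rise at most about 3 mm.
- pot_bore (a point): Centre of the mouth of the cartridge's bore: a grey socket tube in the middle of the pot, 36 mm outer diameter, bore 25 mm diameter and 26 mm deep. The mouth is 36 mm, the bore's floor 10 mm above the pot's origin. Axes as the pot's.
- pot_mouth (a point): Centre of the pot's rim top (64 mm above its origin). Lip 6 mm thick, opening 54 mm diameter, two notches 15 mm wide on +x and -x make it 68 mm across there. Below the lip is the lug groove. Stops block turning anticlockwise; clockwise from above the cap turns freely about 60 degrees, then its lugs meet two sprung latch pins; at about 98 degrees it is clicked in. Axes as the pot's.
- ribs: The pair of raised upright ribs outside the pot that mark half-way: each 7 mm wide, out to 48 mm from the pot's axis, from 38 to 64 mm above its origin, fixed to it. Origin: the pot's origin; ribs lie on its +x and -x sides. Its x axis is the pot's x axis turned 45 degrees clockwise seen from above.
- latch (a joint): Sprung latch pin of the pot (steel pin in a small dark block on the outside, 80 degrees clockwise from the pot's +x side): 0 at rest, grows up to 0.0045 m as a lug pushes it outwards.
- latch2 (a joint): The other latch pin, opposite the first (80 degrees clockwise from the pot's -x side); same values.
- cap: Loose grey plastic bayonet cap, about 0.14 kg, standing spigot down. Origin: on its axis, underside of the spigot; z up. Hollow spigot 48 mm diameter (40 inside), 0-15 mm up; two lugs at its foot on +x and -x, 10 wide, 6 high, 62 mm across the tips; flange 72 mm, 15-20 mm up; dome 48 mm, to 54 mm up (hollow to 50); on top a grip bar along x, 46 long, 16 wide, 54-78 mm up. Same after a half turn.
- cartridge: The taller filter cartridge, a pale upright cylinder 22 mm in diameter and 84 mm tall with a chamfered foot, about 50 g, standing loose on the bench. Origin: centre of its underside, z up. In the bore it stands out 30 mm above the pot's rim.
- short_cartridge: The other cartridge, 22 mm in diameter but only 52 mm tall; not to be used. Origin: centre of its underside.
- solder_spool: Black spool, 56 mm diameter, 46 mm tall, standing. Origin: centre of underside.
- flux_jar: Small jar, 48 mm diameter, 50 mm tall. Origin: centre of underside.
- driver: Screwdriver 170 mm long, lying. Origin: about its middle.
- cleaner: Bottle, 52 mm diameter, 140 mm tall. Origin: centre of underside.
- parts_tray: White divided parts tray 110 x 150 x 30 mm. Origin: centre of underside.
- flux_brush: Brush 150 mm long, lying. Origin: about its middle.
Mind the look-alikes: they are no part of the job. Leave any yellow look-alike of the cartridge alone. Leave any green look-alike of the cap alone.

How it is judged:
By the outcome, as a careful person would: the job done as asked, in the order asked, and still so for the second after the job is handed in, while the arm keeps its last pose, push and grip.
It also fails if it takes over 64 s, if anything falls off the work surface, if the arm or the gripper's body presses on something with over 40 N, if the wrist force passes 120 N, or if a joint passes its speed limit or range.

## Robot

A 6-joint arm with a two-finger parallel gripper is mounted at the origin on the work surface. World frame = base frame: x ahead of the robot, y to its left, z up, the work surface at z = 0. Lengths are in m, angles in rad, forces in N, time in s.
With the tool pointing down it reaches from about 0.425 to 0.95 m from the base axis. Payload 3.5 kg.
Tool frame: the origin (TCP) lies midway between the tips of the shut fingers; the grasp point (between the pads) lies 19 mm behind it (ctrl.pinch_z is the distance from the TCP to the grasp point, in m); z points along the fingers, y is the line along which they close (so a half turn about z gives the same grasp; the last joint's range is limited). The gripper opens to 85 mm and grips with 20 to 120 N. Pads are 22 mm wide; open, the fingers measure 114 mm over their backs; the gripper's body (76 mm by 85 mm) begins 54 mm behind the grasp point. The pads swing forward as they close: fully open they stand 13 mm farther back than shut.
Start: joints at [-1.287, 0.286, 1.577, -0, 1.279, -0.15], TCP at [0.284, -0.612, 0.231] pointing down, gripper open.
Joint ranges: [-2.77, 2.77], [-0.9, 2.22], [0.21, 2.48], [-1.53, 4.67], [0.24, 2.81], [-2.84, 2.84]. Speed limits (rad/s): [2.79, 2.79, 3.14, 3.14, 3.14, 3.14].

## Interface

Orientations are given as a unit quaternion [x, y, z, w].
In Python, from plant import get_state, viewer, sign_off, ctrl gives the robot as it stands. The module is installed in compiled form; this text tells all that it offers.
- The arm moves only by the shell command python3 -m handwheel 'ROWS' [FORCE]. ROWS is JSON, a list that holds one entry, the list of rows, each a list of 5 numbers: the finger opening in m, from 0 to 0.0854, then the shift along the tool's x, y, z in m, then the turn about the tool's z in degrees. In form: [[[claw, x, y, z, spin], ...]]. A call has 1 to 12 rows; each row shifts and turns the commanded pose from where the row before left it, along the tool's axes as they then stand; what a row does not reach is not made up. A row lasts 1/12 s, in which the tool goes at most 41.7 mm and 7.16 degrees, less where a joint would pass 70% of its speed; a pose out of reach is approached as far as the arm can. A call is refused whole if a number of a shift passes 0.0417 or a number of a turn 7.16, either way. A call with a gripper value outside its range is refused whole. The fingers move at their own pace and stop on an object; FORCE is the grip in N (left out, the last holds). Time passes only in rows, so rows that do not move let the fingers close. It gives the time, the measured TCP pose, the force, the opening and the grip force at its end, in the units of the state.
- get_state(): the state, without advancing time (a new reading comes with each control period).
- viewer.read_camera(name): name is "side" or "top"; returns the picture (420x560x3 uint8, blue, green, red); there is no depth.
- viewer.camera_params(name): a dict with "fov_y" (degrees; the focal length in pixels is half the picture's height over the tangent of half this angle, whatever the lens; pixels are square), "cx", "cy" (the principal point, pixels), "xyz" and "attitude" of the camera in the world. Camera axes: x right, y up, looking along -z (the intrinsics and any distortion apply to the point x, -y, -z); pixel columns grow to the right and rows downward; lengths in m; the calibration is good to about 2 mm. A picture is of the moment at which its call begins. camera_params takes no time and is no camera call.
- sign_off(): hands the job in; it is judged then, once.
Trained networks look in the newest picture that a camera, given by its name, has taken for a name from the list of things; names that differ only in an ending like _2 or _b are one class to them, and where a whole thing is asked for, a point or a joint stands for the part that bears it (a point fixed in the world has none). Each returns a list of dicts, best first, with "confidence" (0 to 1); they miss things now and then, are a little off and sometimes report something else, mostly with a low value. They report only what shows in the picture. A call takes as long as a camera call. They do not tell look-alikes from the thing itself.
- viewer.look_for(camera, name): "extent" ([left, top, width, height] as shares, 0 to 1, of the picture: columns of its width, rows of its height, round what is visible of it).
- viewer.outline_of(camera, name): "mask" (420x560 bool, what is visible of it) and "extent" ([left, top, width, height] as shares, 0 to 1, of the picture: columns of its width, rows of its height, round what is visible of it).
- viewer.pinpoint(camera, name): "xy" ([column, row] as shares, 0 to 1, of the picture: columns of its width, rows of its height: a listed point, or the origin of a listed thing).
The state is a dict: "time": time; "qpos": joint angles; "dq": joint speeds; "joint_efforts": joint torques, N m; "eef_pos": TCP position; "tcp_rot": TCP orientation; "contact_force": force on the tool from outside, world axes, zero at the start; "wrist_torque": the same for the moment, N m; "opening": opening from 0.0 (shut) to 1.0 (fully open); "finger_force": force on a finger pad.
Only numpy, scipy, OpenCV 4.12 (cv2) and the standard library are available. Lean on these libraries where they do the work, as an engineer would, in place of code of your own. Each camera call takes 0.05 s, during which the arm holds its last target. There are 200 camera calls.

## Working session

There is one attempt and no reset: what is moved stays moved. The work goes in short steps, Python scripts to look and compute and a shell command to move; the robot and the scene stay as the last step left them, time stands still between calls to the robot, and variables do not carry over. Pictures are saved under pics/ and viewed, at most 10 in all, crops included, and the job is handed in when it is done.

```bash
mkdir -p pics; cat > h.py <<'E'
import numpy as np, cv2, json
from plant import get_state, viewer, sign_off, ctrl
from scipy.spatial.transform import Rotation as R
E
python3 - <<'E'
from h import *
ims=[]
for c in ("side","top"):
    p=viewer.camera_params(c); print(c,p)
    im=viewer.read_camera(c); cv2.imwrite(f"pics/{c}0.png",im)
    for n in ("cap","cartridge","short_cartridge","pot","pot_mouth","pot_bore","ribs","latch","latch2"):
        try: print(c,n,[(np.round(np.array(d["xy"])*[560,420],1).tolist(),round(d["confidence"],2)) for d in viewer.pinpoint(c,n)])
        except Exception as e: print(n,e)
print(get_state(), ctrl.pinch_z)
E
```

```text
side {'fov_y': 48.94903453117192, 'cx': 270.1362143749869, 'cy': 212.74111777969225, 'xyz': array([0.39964667, 0.68664503, 0.66001894]), 'attitude': array([-0.04118308,  0.42444102,  0.89867379, -0.10266054])}
side cap [([333.2, 162.9], 0.64), ([301.8, 183.7], 0.61)]
side cartridge [([228.1, 350.1], 0.91), ([241.8, 320.1], 0.84), ([280.0, 334.9], 0.55)]
side short_cartridge [([204.9, 325.0], 0.58)]
side pot [([269.0, 256.0], 0.61), ([186.9, 241.0], 0.58)]
side pot_mouth [([268.3, 237.0], 0.94), ([266.9, 257.3], 0.26)]
side pot_bore [([269.8, 242.0], 0.76), ([352.1, 235.4], 0.46)]
side ribs [([269.5, 256.7], 0.4), ([301.9, 187.5], 0.27)]
latch it knows: cap, cartridge, cleaner, driver, flux_brush, flux_jar, parts_tray, pot, pot_bore, pot_mouth, ribs, short_cartridge, solder_spool
latch2 it knows: cap, cartridge, cleaner, driver, flux_brush, flux_jar, parts_tray, pot, pot_bore, pot_mouth, ribs, short_cartridge, solder_spool
top {'fov_y': 55.92471013405207, 'cx': 277.16798991456517, 'cy': 210.13600071000207, 'xyz': array([0.3492136 , 0.00175326, 0.9599899 ]), 'attitude': array([-0.06811
[... 704 characters left out ...]
8700851e+00,  2.86272092e-01,  1.57672111e+00, -1.05278711e-05,
        1.27859029e+00, -1.50032828e-01]), 'dq': array([ 1.83271337e-03, -7.55289838e-04, -1.32454042e-04,  7.55930023e-04,
        1.47757065e-03, -7.93095584e-06]), 'joint_efforts': array([ 3.71562892e-04, -4.05910277e+01, -2.92922705e+01, -1.50107321e-04,
        4.64724253e-04,  2.30093022e-06]), 'eef_pos': array([ 0.28372845, -0.61245009,  0.23133204]), 'tcp_rot': array([ 9.76566723e-01,  2.15214860e-01, -4.72340290e-06,  4.90761185e-06]), 'contact_force': array([-0.12991541, -0.02408576,  0.48179675]), 'wrist_torque': array([ 0.0372517 ,  0.04897486, -0.00592643]), 'finger_force': 0.0, 'opening': 0.9975135880577795} 0.0187
```

View pics/side0.png

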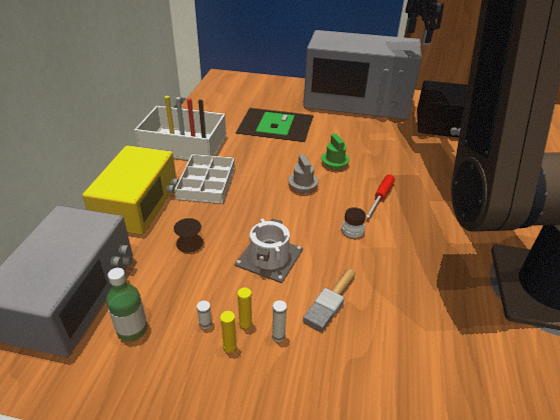

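View pics/top0.png

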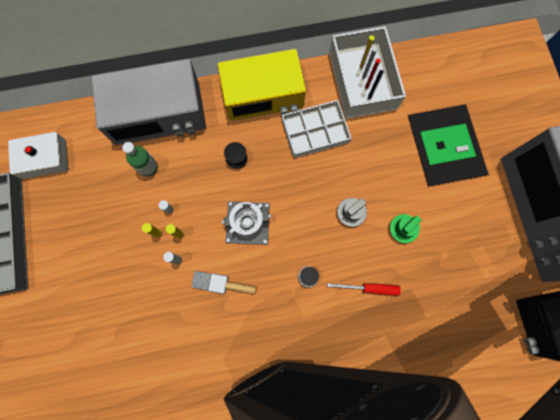

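The side view shows the pale tall cartridge with its foot at about (280,335), the short one at (205,325), yellow look-alikes at (241,320) and (228,350), the grey cap at (302,184), the green look-alike at (336,160) and the pot at (269,250). In the top view the tall cartridge is at (172,258), the cap at (352,212) and the pot at (247,220).

```bash
cat >> h.py <<'E'
from scipy.optimize import minimize
def proj(c,P):
    p=viewer.camera_params(c); f=210/np.tan(np.radians(p["fov_y"]/2))
    q=R.from_quat(p["attitude"]).inv().apply(np.atleast_2d(P)-p["xyz"])
    return np.c_[p["cx"]+f*q[:,0]/-q[:,2], p["cy"]-f*q[:,1]/-q[:,2]]
def ray(c,uv):
    p=viewer.camera_params(c); f=210/np.tan(np.radians(p["fov_y"]/2))
    d=R.from_quat(p["attitude"]).apply([(uv[0]-p["cx"])/f,-(uv[1]-p["cy"])/f,-1]); return p["xyz"],d
def onz(c,uv,z):
    o,d=ray(c,uv); return o+d*(z-o[2])/d[2]
def ring(r,z,n=40):
    a=np.linspace(0,2*np.pi,n,endpoint=False); return np.c_[r*np.cos(a),r*np.sin(a),np.full(n,z)]
def box(a,b,c,d,e,f): return np.array([[x,y,z] for x in(a,b) for y in(c,d) for z in(e,f)])
def cyl(r,z0,z1): return np.r_[ring(r,z0),ring(r,z1)]
MODEL={"cartridge":[cyl(.011,0,.084)],
 "cap":[cyl(.024,0,.015),cyl(.036,.015,.020),cyl(.024,.02,.054),box(-.023,.023,-.008,.008,.054,.078)],
 "pot":[box(-.052,.052,-.052,.052,0,.006),cyl(.038,.006,.064)]}
def render(c,name,T,S=8):
    x,y,z,th=T; m=np.zeros((420*S,560*S),np.uint8)
    for h in MODEL[name]:
        P=R.from_euler("z",th).apply(h)+[x,y,z]
        cv2.fillConvexPoly(m,cv2.convexHull(((proj(c,P)+.5)*S).astype(np.int32)),255)
    return cv2.resize(m,(560,420),interpolation=cv2.INTER_AREA)/255.
def mask(c,name,uv):
    best=None
    for d in viewer.outline_of(c,name):
        x,y,w,h=np.array(d["extent"])*[560,420,560,420]
        e=np.hypot(x+w/2-uv[0],y+h/2-uv[1])
        if best is None or e<best[0]: best=(e,d["mask"],d["confidence"])
    return best
def fit(name,masks,T0,free):
    T0=np.array(T0,float); sc=np.array([.004,.004,.004,.2])
    def cost(p):
        T=T0.copy(); T[free]+=p*sc[free]; return sum(np.abs(render(c,name,T)-m).sum() for c,m in masks)
    r=min((minimize(cost,s,method="Nelder-Mead",options=dict(maxiter=150,initial_simplex=np.vstack([s]+[s+np.eye(len(free))[i] for i in range(len(free))]))) for s in [np.zeros(len(free))]),key=lambda r:r.fun)
    T=T0.copy(); T[free]+=r.x*sc[free]; return T,r.fun
E
python3 - <<'E'
from h import *
S=cv2.imread("pics/side0.png");T=cv2.imread("pics/top0.png")
cr=lambda I,x,y:cv2.resize(I[y-28:y+28,x-37:x+37],(400,300),interpolation=cv2.INTER_CUBIC)
cv2.imwrite("pics/c1.png",np.vstack([np.hstack([cr(S,270,248),cr(T,247,220)]),np.hstack([cr(S,303,175),cr(T,352,212)])]))
viewer.read_camera("side");viewer.read_camera("top")
for n,us,ut in (("cartridge",(280,320),(172,258)),("cap",(303,175),(352,212)),("pot",(269,250),(247,222))):
    ms=[]
    for c,u in (("side",us),("top",ut)):
        b=mask(c,n,u); print(n,c,b[0],b[2],b[1].sum()); ms.append((c,b[1]))
    g=onz("top",ut,.03)
    for th in ((0,) if n=="cartridge" else (0,.8,-.8)):
        free=[0,1] if n=="cartridge" else [0,1,3]
        print(n,fit(n,ms,[g[0],g[1],0,th],free), [np.round(fit(n,[m],[g[0],g[1],0,th],free)[0],4) for m in ms])
E
```

```text
cartridge side 2.498425103940456 0.93 524
cartridge top 1.6869013012028597 0.6 140
cartridge (array([0.48068607, 0.22326424, 0.        , 0.        ]), np.float64(72.56862745098039)) [array([0.4808, 0.2219, 0.    , 0.    ]), array([0.4786, 0.2206, 0.    , 0.    ])]
cap side 0.33147548928994885 0.58 778
cap top 1.714465514380444 0.93 662
cap (array([ 0.51230079, -0.21449669,  0.        ,  0.01161175]), np.float64(172.4)) [array([ 0.5129, -0.2139,  0.    , -1.0508]), array([ 0.5117, -0.2156,  0.    ,  0.5654])]Traceback (most recent call last):
  File "<stdin>", line 13, in <module>
  File "h.py", line 38, in fit
    r=min((minimize(cost,s,method="Nelder-Mead",options=dict(maxiter=150,initial_simplex=np.vstack([s]+[s+np.eye(len(free))[i] for i in range(len(free))]))) for s in [np.zeros(len(free))]),key=lambda r:r.fun)
  File "h.py", line 38, in <genexpr>
    r=min((minimize(cost,s,method="Nelder-Mead",options=dict(maxiter=150,initial_simplex=np.vstack([s]+[s+np.eye(len(free))[i] for i in range(len(free))]))) for s in [np.zeros(len(free))]),key=lambda r:r.fun)
           ~~~~~~~~^^^^^^^^
[... 416 characters left out ...]
ee]; return sum(np.abs(render(c,name,T)-m).sum() for c,m in masks)
                                             ~~~^^^^^^^^^^^^^^^^^^^^^^^^^^^^^^^^^^^^^^^^^^^^^^^^^^^
  File "h.py", line 37, in <genexpr>
    T=T0.copy(); T[free]+=p*sc[free]; return sum(np.abs(render(c,name,T)-m).sum() for c,m in masks)
                                                        ~~~~~~^^^^^^^^^^
  File "h.py", line 25, in render
    cv2.fillConvexPoly(m,cv2.convexHull(((proj(c,P)+.5)*S).astype(np.int32)),255)
                                          ~~~~^^^^^
  File "h.py", line 6, in proj
    p=viewer.camera_params(c); f=210/np.tan(np.radians(p["fov_y"]/2))
ValueError: time passes only in moves, steps and waits
```

View pics/c1.png

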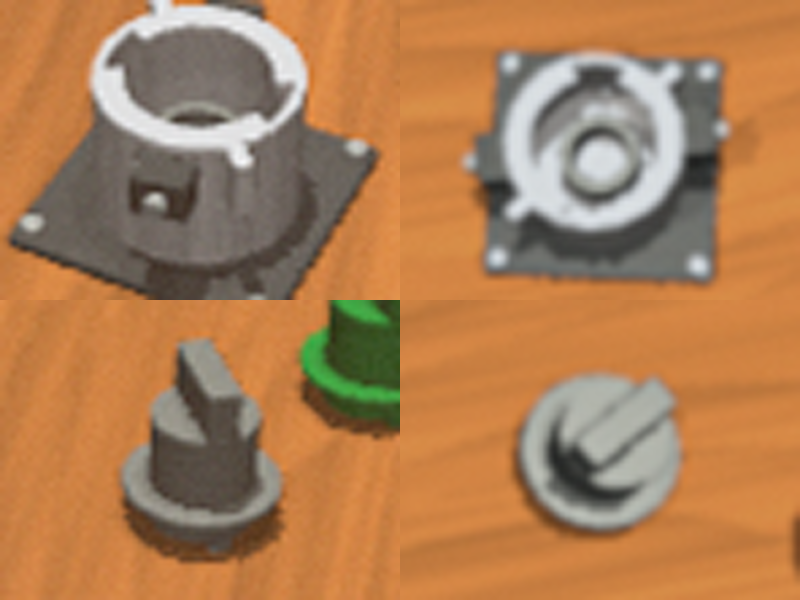

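The crops show the ribs at side (262,220) and (277,249), and at top (259,205) and (231,231). The notches sit about 45° off them, and the cap's bar points up and to the right in the top view.

```bash
python3 - <<'E'
s=open("h.py").read()
s=s.replace('viewer.camera_params(c)','CP[c]').replace('from scipy.optimize','CP={c:viewer.camera_params(c) for c in ("side","top")}\nfrom scipy.optimize',1)
open("h.py","w").write(s)
E
python3 - <<'E'
from h import *
for c,a,b in (("top",(259.1,205.4),(230.8,230.7)),("side",(262.1,220.4),(276.9,248.7))):
    A,B=onz(c,a,.064),onz(c,b,.064); print(c,"rib mid",(A+B)/2,"ang",np.degrees(np.arctan2(*(A-B)[1::-1])),np.linalg.norm(A-B))
viewer.read_camera("side");viewer.read_camera("top")
im={"side":cv2.imread("pics/side0.png"),"top":cv2.imread("pics/top0.png")}
out=[]
for n,us,ut,f in (("cap",(303,175),(352,212),None),("pot",(269,250),(247,222),None)):
    ms=[]
    for c,u in (("side",us),("top",ut)):
        b=mask(c,n,u); print(n,c,b[0],b[2]); ms.append((c,b[1]))
    g=onz("top",ut,.03)
    rs=[fit(n,ms,[g[0],g[1],0,th],[0,1,3]) for th in np.arange(0,np.pi if n=="cap" else 1.5,.4)]
    r=min(rs,key=lambda r:r[1]); print(n,r[0],np.degrees(r[0][3]),r[1])
    print([np.round(fit(n,[m],r[0],[0,1,3])[0],4) for m in ms])
    np.save(n+".npy",r[0])
E
```

```text
top rib mid [0.53704874 0.04058394 0.064     ] ang -58.28543503589153 0.08760737727856874
side rib mid [0.53814512 0.04323177 0.064     ] ang -57.787811003225926 0.0853658199353865
cap side 0.9630119417743577 0.92
cap top 1.8113431480533915 0.57
cap [ 0.51224285 -0.21535339  0.          1.90916957] 109.38735877587352 126.46666666666667
[array([ 0.5135, -0.2139,  0.    ,  1.8395]), array([ 0.5117, -0.216 ,  0.    ,  1.9385])]
pot side 0.5205535515198999 0.67
pot top 4.306028448582298 0.73
pot [ 0.53734238  0.03942442  0.         -0.22250344] -12.748508125709172 224.57254901960783
[array([ 0.5379,  0.0396,  0.    , -0.2257]), array([ 0.5361,  0.0389,  0.    , -0.2263])]
```

```bash
cat >> h.py <<'E'
def plan(x,y,z,phi=None):
    s=get_state(); q=R.from_quat(s["tcp_rot"]); X=q.apply([1,0,0]); ph=np.degrees(np.arctan2(X[1],X[0]))
    if phi is None: phi=ph
    sp=-((phi-ph+180)%360-180); q2=R.from_euler("z",-sp,degrees=True)*q
    d=q2.inv().apply(np.array([x,y,z])-s["eef_pos"])
    print("t",round(s["time"],2),"tcp",s["eef_pos"].round(4),"phi",round(ph,2),"F",s["contact_force"].round(1),"q6",s["qpos"][5].round(2),"op",round(s["opening"],3),"ff",round(s["finger_force"],1))
    print("spin",round(sp,2),"then shift",d.round(4))
E
python3 - <<'E'
from h import *
C=np.array([.4807,.2229]); 
for uv in ((241.8,320.1),(228.1,350.1),(204.9,325)):
    p=onz("side",uv,0)[:2]; print(p,np.linalg.norm(p-C),np.degrees(np.arctan2(*(p-C)[::-1])))
print(onz("side",(280,334.9),0),onz("top",(172,258),.08))
plan(.4807,.2229,.057,90); plan(.4807,.2229,.057,20)
E
```

```text
[0.55020797 0.2041433 ] 0.07199425028821971 -15.101545460524061
[0.55607875 0.26784736] 0.08776229952958951 30.807065724624117
[0.60961197 0.22882363] 0.1290479961972857 2.630947869024801
[0.47875249 0.21904161 0.        ] [0.47569267 0.21476787 0.08      ]
t 1.4 tcp [ 0.2838 -0.6124  0.2313] phi 24.86 F [-0.1  0.4 -0.1] q6 -0.15 op 0.996 ff 0.0
spin -65.14 then shift [0.8353 0.197  0.1743]
t 1.4 tcp [ 0.2838 -0.6124  0.2313] phi 24.86 F [-0.1  0.4 -0.1] q6 -0.15 op 0.996 ff 0.0
spin 4.86 then shift [ 0.4708 -0.7176  0.1743]
```

```bash
python3 -m handwheel '[[[0.0854,0,0,0,5],[0.0854,0,0,0,5],[0.0854,0,0,0,4.86]]]' | tail -3
python3 -m handwheel '[[[0.0854,0.0262,-0.0302,0,0],[0.0854,0.0262,-0.0302,0,0],[0.0854,0.0262,-0.0302,0,0],[0.0854,0.0262,-0.0302,0,0],[0.0854,0.0262,-0.0302,0,0],[0.0854,0.0262,-0.0302,0,0],[0.0854,0.0262,-0.0302,0,0],[0.0854,0.0262,-0.0302,0,0],[0.0854,0.0262,-0.0302,0,0],[0.0854,0.0262,-0.0302,0,0],[0.0854,0.0262,-0.0302,0,0],[0.0854,0.0262,-0.0302,0,0]]]'
python3 -c "
from h import *
plan(.48,.2215,.14,10)"
```

```text
contact_force: [0.3, 0.3, -0.1]
opening: 1.002
finger_force: 0.0
time: 2.65
eef_pos: [0.5312, -0.1992, 0.2317]
tcp_rot: [0.996, 0.087, 0.0, 0.0]
contact_force: [0.7, 0.1, -0.0]
opening: 0.998
finger_force: 0.0
t 2.65 tcp [ 0.5312 -0.1992  0.2317] phi 9.99 F [ 0.7  0.1 -0. ] q6 0.86 op 0.998 ff 0.0
spin -0.01 then shift [ 0.0226 -0.4232  0.0915]
```

```bash
python3 -m handwheel '[[[0.0854,0.0019,-0.0353,0.0076,0],[0.0854,0.0019,-0.0353,0.0076,0],[0.0854,0.0019,-0.0353,0.0076,0],[0.0854,0.0019,-0.0353,0.0076,0],[0.0854,0.0019,-0.0353,0.0076,0],[0.0854,0.0019,-0.0353,0.0076,0],[0.0854,0.0019,-0.0353,0.0076,0],[0.0854,0.0019,-0.0353,0.0076,0],[0.0854,0.0019,-0.0353,0.0076,0],[0.0854,0.0019,-0.0353,0.0076,0],[0.0854,0.0019,-0.0353,0.0076,0],[0.0854,0.0019,-0.0353,0.0076,0]]]' >/dev/null
python3 - <<'E'
from h import *
plan(.48,.2215,.057,10)
S=viewer.read_camera("side");T=viewer.read_camera("top")
for c,I in (("side",S),("top",T)):
    for z in (.084,.0): 
        P=proj(c,ring(.011,z)+[.48,.2215,0]); cv2.polylines(I,[P.round().astype(int)],True,(255,0,255),1)
cr=lambda I,x,y:cv2.resize(I[y-56:y+56,x-37:x+37],(400,600),interpolation=cv2.INTER_CUBIC)
cv2.imwrite("pics/c2.png",np.hstack([cr(S,280,310),cr(T,172,240)]))
E
```

```text
t 3.65 tcp [0.479  0.2219 0.1402] phi 10.0 F [ 0.5 -0.9 -0.2] q6 1.64 op 0.997 ff 0.0
spin -0.0 then shift [0.0008 0.0006 0.0832]
```

View pics/c2.png

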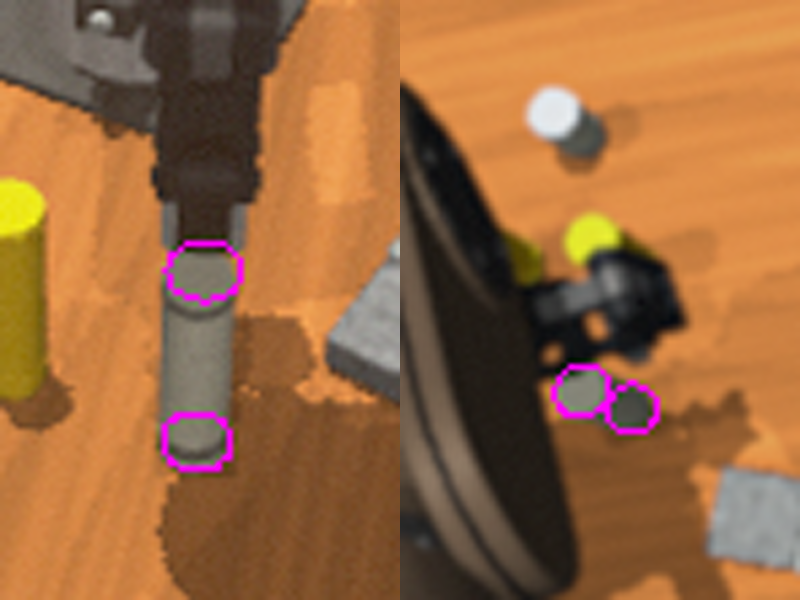

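The drawn outline sits on the tall cartridge in both views, with its foot at about side (280,335). I'll go down and grip it.

```bash
python3 -m handwheel '[[[0.0854,0.001,0.0005,0.0208,0],[0.0854,0,0,0.0208,0],[0.0854,0,0,0.0208,0],[0.0854,0,0,0.0208,0],[0.0854,0,0,0,0],[0.01,0,0,0,0],[0.01,0,0,0,0],[0.01,0,0,0,0],[0.01,0,0,0,0],[0.01,0,0,0,0],[0.01,0,0,0,0],[0.01,0,0,0,0]]]' 40
python3 -m handwheel '[[[0.01,0,0,0,0],[0.01,0,0,0,0],[0.01,0,0,-0.02,0],[0.01,0,0,-0.04,0],[0.01,0,0,-0.03,0]]]'
python3 - <<'E'
from h import *
plan(.5373,.0400,.14,10)
E
```

```text
time: 4.75
eef_pos: [0.4814, 0.2203, 0.0582]
tcp_rot: [0.996, 0.087, 0.001, -0.0]
contact_force: [-0.7, -0.1, 4.8]
opening: 0.242
finger_force: 39.1
time: 5.17
eef_pos: [0.4796, 0.2195, 0.1473]
tcp_rot: [0.996, 0.087, -0.001, 0.0]
contact_force: [1.1, 1.0, -0.1]
opening: 0.239
finger_force: 39.2
t 5.17 tcp [0.4796 0.2195 0.1473] phi 10.01 F [ 1.1  1.  -0.1] q6 1.63 op 0.239 ff 39.2
spin 0.01 then shift [0.0256 0.1868 0.0074]
```

```bash
python3 -m handwheel '[[[0.01,0.0043,0.0311,0,0],[0.01,0.0043,0.0311,0,0],[0.01,0.0043,0.0311,0,0],[0.01,0.0043,0.0311,0,0],[0.01,0.0043,0.0311,0,0],[0.01,0.0043,0.0311,0,0],[0.01,0,0,0,0],[0.01,0,0,0,0],[0.01,0,0,0,0]]]' >/dev/null
python3 - <<'E'
from h import *
plan(.5373,.0400,.147,10)
S=viewer.read_camera("side");T=viewer.read_camera("top")
cv2.imwrite("pics/s3.png",S);cv2.imwrite("pics/t3.png",T)
cr=lambda I,x,y:cv2.resize(I[y-56:y+56,x-37:x+37],(400,600),interpolation=cv2.INTER_CUBIC)
cv2.imwrite("pics/c3.png",np.hstack([cr(S,270,225),cr(T,247,220)]))
for c in ("side","top"):
    for d in viewer.pinpoint(c,"pot_mouth")+viewer.pinpoint(c,"pot")+viewer.pinpoint(c,"cartridge"): print(c,np.array(d["xy"])*[560,420],d["confidence"])
E
```

```text
t 5.92 tcp [0.5376 0.0407 0.1461] phi 9.97 F [ 0.4  1.  -0.4] q6 1.28 op 0.245 ff 39.3
spin -0.03 then shift [-0.0004  0.0006 -0.0009]
side [269.08  238.098] 0.81
side [268.016 243.684] 0.46
side [269.696 255.318] 0.57
side [244.104 321.384] 0.83
side [229.376 347.718] 0.56
side [269.416 223.608] 0.48
top [155.792 231.798] 0.61
top [181.496 233.394] 0.54
```

View pics/c3.png

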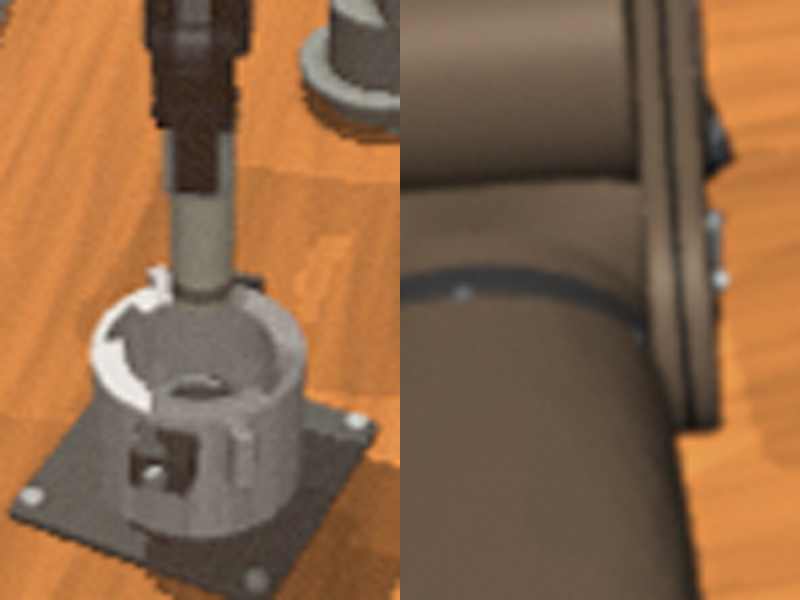

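The side view shows the cartridge hanging over the mouth, its foot centred near (270,225), with the pot rim centred near (269.5,237). The arm hides the pot in the top view. I'll measure the offset with an edge fit.

```bash
cat >> h.py <<'E'
from scipy.ndimage import map_coordinates, gaussian_filter
def gmag(I,s=1.0):
    g=0
    for k in range(3):
        a=I[...,k].astype(float); g=g+gaussian_filter(a,s,order=(0,1))**2+gaussian_filter(a,s,order=(1,0))**2
    return np.sqrt(g)
def seg(a,b,n=40): return np.linspace(a,b,n)
def potpts(th):
    w=.052; sq=[(w,w),(w,-w),(-w,-w),(-w,w)]
    P=[ring(.038,.064,160)]
    a=np.linspace(0,2*np.pi,160); a=a[np.abs(np.sin(a))>.35]; P.append(np.c_[.027*np.cos(a),.027*np.sin(a),0*a+.064])
    P+=[seg((*sq[i],.006),(*sq[(i+1)%4],.006)) for i in range(4)]
    return R.from_euler("z",th).apply(np.vstack(P))
def edgefit(ims,pts,p0,step):
    """ims: {cam:gradmag}; pts(p)->world points"""
    def cost(p): return -sum(map_coordinates(g,proj(c,pts(p)).T[::-1],order=1).mean() for c,g in ims.items())
    p0=np.array(p0,float); best=None
    for s in ([0]*len(p0),):
        r=minimize(cost,p0,method="Nelder-Mead",options=dict(initial_simplex=np.vstack([p0]+[p0+np.eye(len(p0))[i]*step[i] for i in range(len(p0))]),xatol=1e-5,fatol=1e-3,maxiter=400))
    return r.x,-r.fun
E
python3 - <<'E'
from h import *
G={"side":gmag(cv2.imread("pics/side0.png")),"top":gmag(cv2.imread("pics/top0.png"))}
pf=lambda p:potpts(p[2])+[p[0],p[1],0]
for k in (["side","top"],["side"],["top"]):
    print("pot",k,edgefit({c:G[c] for c in k},pf,[.537,.0405,np.radians(-13)],[.003,.003,.05]))
S=cv2.imread("pics/s3.png"); g=gmag(S)
print("pot s3",edgefit({"side":g},pf,[.537,.0405,np.radians(-13)],[.003,.003,.05]))
s=get_state(); zb=s["eef_pos"][2]-.0582
cam=CP["side"]["xyz"]
def cp(p):
    d=np.array([p[0]-cam[0],p[1]-cam[1]]); d/=np.hypot(*d); n=np.array([-d[1],d[0]])
    L=[]
    for sg in (1,-1):
        o=np.array([p[0],p[1]])+sg*.011*n; L.append(seg((*o,zb+.006),(*o,zb+.024)))
    return np.vstack(L)
y=s["eef_pos"][1]
print("cart x",edgefit({"side":g},lambda p:cp([p[0],y]),[s["eef_pos"][0]],[.002]),s["eef_pos"],zb)
I=cv2.resize(S[180:292,233:307],(592,896),interpolation=cv2.INTER_CUBIC)
E
```

```text
pot ['side', 'top'] (array([ 0.53760109,  0.04119013, -0.23832421]), np.float64(96.73472909132674))
pot ['side'] (array([ 0.53815553,  0.04222706, -0.16621467]), np.float64(52.51688108138513))
pot ['top'] (array([ 0.53729325,  0.03967077, -0.2414918 ]), np.float64(48.94631034033079))
pot s3 (array([ 0.53810456,  0.04295882, -0.22933211]), np.float64(32.543272812312935))
cart x (array([0.53786672]), np.float64(33.700594738962536)) [0.53814016 0.04112254 0.14696236] 0.08876235828160106
```

```bash
python3 -m handwheel '[[[0.01,0,0,0.0155,0],[0.01,0,0,0.0155,0],[0.01,0,0,0.0155,0],[0.01,0,0,0,0]]]'
python3 -m handwheel '[[[0.01,0,0,0.003,0],[0.01,0,0,0.003,0],[0.01,0,0,0.003,0]]]'; python3 -m handwheel '[[[0.01,0,0,0.0015,0],[0.01,0,0,0,0]]]'
```

```text
time: 6.65
eef_pos: [0.5358, 0.041, 0.0971]
tcp_rot: [0.996, 0.087, -0.003, -0.001]
contact_force: [-0.4, -0.1, -1.0]
opening: 0.244
finger_force: 39.3
time: 6.9
eef_pos: [0.5392, 0.0405, 0.0924]
tcp_rot: [0.996, 0.087, 0.001, 0.0]
contact_force: [-1.1, -0.3, -0.1]
opening: 0.242
finger_force: 39.3
time: 7.07
eef_pos: [0.5385, 0.0404, 0.0902]
tcp_rot: [0.996, 0.087, 0.0, 0.0]
contact_force: [0.8, -0.3, -1.0]
opening: 0.244
finger_force: 39.3
```

```bash
python3 -m handwheel '[[[0.01,0,0,0.003,0],[0.01,0,0,0.003,0],[0.01,0,0,0.003,0],[0.01,0,0,0,0]]]'; python3 -m handwheel '[[[0.01,0,0,0.003,0],[0.01,0,0,0.003,0],[0.01,0,0,0.003,0],[0.01,0,0,0,0]]]'
```

```text
time: 7.4
eef_pos: [0.5379, 0.0405, 0.0802]
tcp_rot: [0.996, 0.087, -0.0, -0.0]
contact_force: [-0.3, -0.2, -1.0]
opening: 0.241
finger_force: 39.2
time: 7.73
eef_pos: [0.5379, 0.0405, 0.0711]
tcp_rot: [0.996, 0.087, -0.0, -0.0]
contact_force: [0.2, -0.7, -1.4]
opening: 0.242
finger_force: 39.2
```

```bash
python3 -m handwheel '[[[0.01,0,0,0.0015,0],[0.01,0,0,0.001,0],[0.01,0,0,0,0]]]'; python3 -m handwheel '[[[0.05,0,0,0,0],[0.05,0,0,0,0],[0.05,0,0,0,0],[0.05,0,0,0,0],[0.05,0,0,-0.01,0],[0.05,0,0,-0.03,0],[0.085,0,0,-0.04,0],[0.085,0,0,-0.02,0]]]'
python3 - <<'E'
from h import *
plan(.5123,-.2150,.16,109.4)
E
```

```text
time: 7.98
eef_pos: [0.5382, 0.0405, 0.0692]
tcp_rot: [0.996, 0.087, -0.0, -0.0]
contact_force: [0.5, -0.7, -1.9]
opening: 0.241
finger_force: 39.2
time: 8.65
eef_pos: [0.5401, 0.0405, 0.1745]
tcp_rot: [0.996, 0.087, 0.003, 0.001]
contact_force: [1.4, 0.0, 0.3]
opening: 0.847
finger_force: 0.0
t 8.65 tcp [0.5401 0.0405 0.1745] phi 10.0 F [1.4 0.  0.3] q6 1.28 op 0.847 ff 0.0
spin -99.4 then shift [-0.2318 -0.1111  0.013 ]
```

```bash
python3 -m handwheel '[[[0.0854,-0.0103,0.0353,0,0],[0.0854,-0.0103,0.0353,0,0],[0.0854,-0.0103,0.0353,0,0],[0.0854,-0.0103,0.0353,0,0],[0.0854,-0.0103,0.0353,0,0],[0.0854,-0.0103,0.0353,0,0],[0.0854,-0.0103,0.0353,0,0],[0.0854,0,0,0,-7.1],[0.0854,0,0,0,-7.1],[0.0854,0,0,0,-7.1],[0.0854,0,0,0,-7.1],[0.0854,0,0,0,-7.1]]]' >/dev/null
python3 -m handwheel '[[[0.0854,0,0,0,-7.1],[0.0854,0,0,0,-7.1],[0.0854,0,0,0,-7.1],[0.0854,0,0,0,-7.1],[0.0854,0,0,0,-7.1],[0.0854,0,0,0,-7.1],[0.0854,0,0,0,-7.1],[0.0854,0,0,0,-7.1],[0.0854,0,0,0,-7.1],[0.0854,0,0,0,0]]]' >/dev/null
python3 - <<'E'
from h import *
plan(.5123,-.2150,.12,109.4)
# cap edge fit on initial images
G={"side":gmag(cv2.imread("pics/side0.png")),"top":gmag(cv2.imread("pics/top0.png"))}
def capp(p):
    s=[(.023,.008),(.023,-.008),(-.023,-.008),(-.023,.008)]
    P=[ring(.036,.020,120)]+[seg((*s[i],.078),(*s[(i+1)%4],.078)) for i in range(4)]
    return R.from_euler("z",p[2]).apply(np.vstack(P))+[p[0],p[1],0]
for k in (["side","top"],["side"],["top"]):
    r=edgefit({c:G[c] for c in k},capp,[.5123,-.215,1.909],[.003,.003,.05]); print(k,r,np.degrees(r[0][2]))
S=viewer.read_camera("side");T=viewer.read_camera("top")
cv2.imwrite("pics/s4.png",S);cv2.imwrite("pics/t4.png",T)
def cr(I,x,y,w,h,s):
    return cv2.resize(I[y-h:y+h,x-w:x+w],None,fx=s,fy=s,interpolation=cv2.INTER_CUBIC)
cv2.imwrite("pics/c4.png",np.hstack([cr(S,285,200,50,75,4),cr(T,247,220,50,75,4)]))
E
```

```text
t 10.48 tcp [ 0.5103 -0.2154  0.1703] phi 109.52 F [-0.1  1.  -0.2] q6 -0.92 op 0.995 ff 0.0
spin 0.12 then shift [-0.0003  0.002   0.0503]
['side', 'top'] (array([ 0.51320769, -0.21293496,  2.03452007]), np.float64(70.44103678028856)) 116.56941319745046
['side'] (array([ 0.51276275, -0.21088457,  2.04948525]), np.float64(37.11489709753158)) 117.426855248207
['top'] (array([ 0.51303745, -0.21402804,  2.02570621]), np.float64(35.764671222111076)) 116.06441648421078
```

View pics/c4.png

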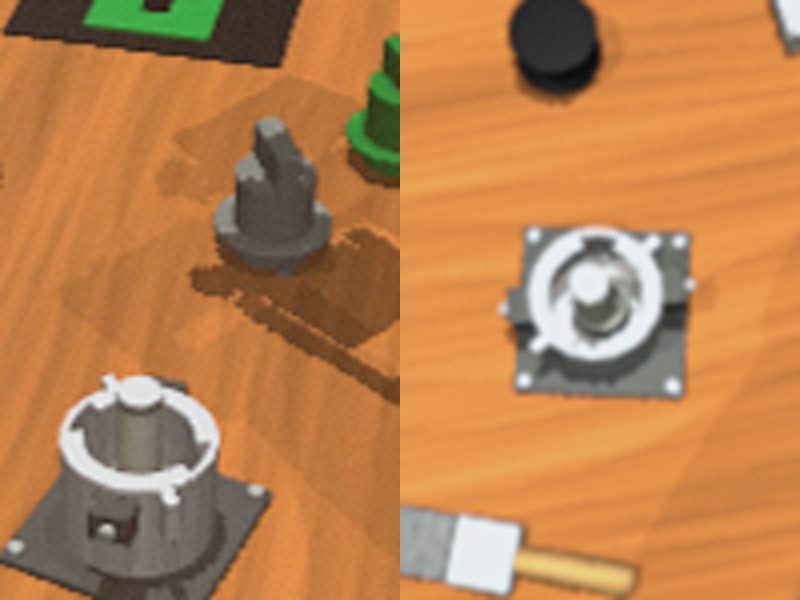

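The cartridge stands in the bore, its top at about side (285,223). The cap's bar fit gives a yaw of about 116.6°, which I'll use for the grasp.

```bash
python3 -m handwheel '[[[0.06,0,0,0,-7.1],[0.06,0.0008,0.0025,0.0,0],[0.06,0,0,0.025,0],[0.06,0,0,0.025,0],[0.06,0,0,0.025,0],[0.06,0,0,0.020,0],[0.06,0,0,0,0]]]'
python3 -c "
from h import *
plan(.513,-.2132,.0575,116.6)"
```

```text
time: 11.17
eef_pos: [0.5091, -0.2114, 0.0698]
tcp_rot: [0.528, 0.849, 0.0, -0.005]
contact_force: [-1.3, -0.8, -0.9]
opening: 0.704
finger_force: 0.0
t 11.17 tcp [ 0.5091 -0.2114  0.0698] phi 116.25 F [-1.3 -0.8 -0.9] q6 -1.04 op 0.704 ff 0.0
spin -0.35 then shift [-0.0034  0.0028  0.0122]
```

```bash
python3 -m handwheel '[[[0.06,0,0,0.006,0],[0.06,0,0,0,0],[0.06,0,0,0,0],[0.06,0,0,0,0],[0.06,0,0,0,0],[0.06,0,0,0,0]]]'
python3 -c "
from h import *
plan(.513,-.2132,.0575,116.6)"
```

```text
time: 11.67
eef_pos: [0.5126, -0.2138, 0.0695]
tcp_rot: [0.526, 0.85, -0.0, 0.001]
contact_force: [0.2, -0.3, 0.5]
opening: 0.702
finger_force: 0.0
t 11.67 tcp [ 0.5126 -0.2138  0.0695] phi 116.48 F [ 0.2 -0.3  0.5] q6 -1.04 op 0.702 ff 0.0
spin -0.12 then shift [0.0004 0.0006 0.012 ]
```

```bash
python3 -m handwheel '[[[0.06,0.0004,0.0006,0.006,0],[0.06,0,0,0.006,0],[0.06,0,0,0,0],[0.06,0,0,0,0]]]' 70
python3 -m handwheel '[[[0.005,0,0,0,0],[0.005,0,0,0,0],[0.005,0,0,0,0],[0.005,0,0,0,0],[0.005,0,0,0,0],[0.005,0,0,0,0],[0.005,0,0,0,0]]]'
```

```text
time: 12.0
eef_pos: [0.5118, -0.2125, 0.0555]
tcp_rot: [0.526, 0.85, 0.0, -0.001]
contact_force: [-0.6, 0.3, -0.9]
opening: 0.7
finger_force: 0.0
time: 12.58
eef_pos: [0.5124, -0.213, 0.0566]
tcp_rot: [0.526, 0.85, -0.0, 0.0]
contact_force: [-0.9, 1.1, 1.5]
opening: 0.17
finger_force: 69.9
```

```bash
python3 -m handwheel '[[[0.005,0,0,-0.01,0],[0.005,0,0,-0.03,0],[0.005,0,0,-0.03,0],[0.005,0,0,-0.03,-7.1],[0.005,0,0,-0.02,-7.1],[0.005,0,0,0,-7.1],[0.005,0,0,0,-7.1],[0.005,0,0,0,-7.1],[0.005,0,0,0,-7.1],[0.005,0,0,0,-7.1],[0.005,0,0,0,0],[0.005,0,0,0,0]]]'
python3 -c "
from h import *
plan(.5378,.0408,.176,166.4)"
```

```text
time: 13.58
eef_pos: [0.5122, -0.2127, 0.1765]
tcp_rot: [0.122, 0.993, 0.0, -0.0]
contact_force: [0.2, -0.3, -1.7]
opening: 0.172
finger_force: 69.5
t 13.58 tcp [ 0.5122 -0.2127  0.1765] phi 166.02 F [ 0.2 -0.3 -1.7] q6 -1.9 op 0.172 ff 69.5
spin -0.38 then shift [0.0347 0.2524 0.0005]
```

```bash
python3 -m handwheel '[[[0.005,0,0,0,-0.4],[0.005,0.0043,0.0316,0,0],[0.005,0.0043,0.0316,0,0],[0.005,0.0043,0.0316,0,0],[0.005,0.0043,0.0316,0,0],[0.005,0.0043,0.0316,0,0],[0.005,0.0043,0.0316,0,0],[0.005,0.0043,0.0316,0,0],[0.005,0.0043,0.0316,0,0],[0.005,0,0,0,0],[0.005,0,0,0,0],[0.005,0,0,0,0]]]' >/dev/null
python3 -m handwheel '[[[0.005,0,0,0,0],[0.005,0,0,0,0],[0.005,0,0,0,0],[0.005,0,0,0,0]]]' >/dev/null
python3 - <<'E'
from h import *
plan(.5378,.0408,.176,166.4)
s=get_state(); e=s["eef_pos"]; zb=e[2]-.0566
S=viewer.read_camera("side"); cv2.imwrite("pics/s5.png",S); g=gmag(S)
X=R.from_quat(s["tcp_rot"]).apply([1,0,0])
fl=lambda P:P
def pts(p): return np.vstack([ring(.036,.020,120),ring(.036,.015,120)[:0]])+[p[0],p[1],zb]
print("flange xy",edgefit({"side":g},pts,e[:2],[.002,.002]))
print("along bar",edgefit({"side":g},lambda p:pts(e[:2]+p[0]*X[:2]),[0],[.002]))
pf=lambda p:potpts(-.238)+[p[0],p[1],0]
I=S.copy()
for r,z in ((.036,.02),(.036,.015),(.024,0)):
    cv2.polylines(I,[(proj("side",ring(r,z)+[e[0],e[1],zb])*16).round().astype(int)],True,(255,0,255),1,cv2.LINE_AA,4)
for r,z in ((.038,.064),(.027,.064)):
    cv2.polylines(I,[(proj("side",ring(r,z)+[.5378,.0408,0])*16).round().astype(int)],True,(255,255,0),1,cv2.LINE_AA,4)
cr=lambda I,x,y,w,h,s:cv2.resize(I[y-h:y+h,x-w:x+w],None,fx=s,fy=s,interpolation=cv2.INTER_CUBIC)
cv2.imwrite("pics/c5.png",np.hstack([cr(S,270,215,40,60,5),cr(I,270,215,40,60,5)]))
E
```

```text
t 14.92 tcp [0.5376 0.0401 0.1764] phi 166.5 F [ 0.9  1.  -2.2] q6 -1.45 op 0.171 ff 69.6
spin 0.1 then shift [-0.0001  0.0007  0.0004]
flange xy (array([0.53897024, 0.04414128]), np.float64(23.788795332210086))
along bar (array([-0.00219531]), np.float64(19.887151629894976))
```

View pics/c5.png

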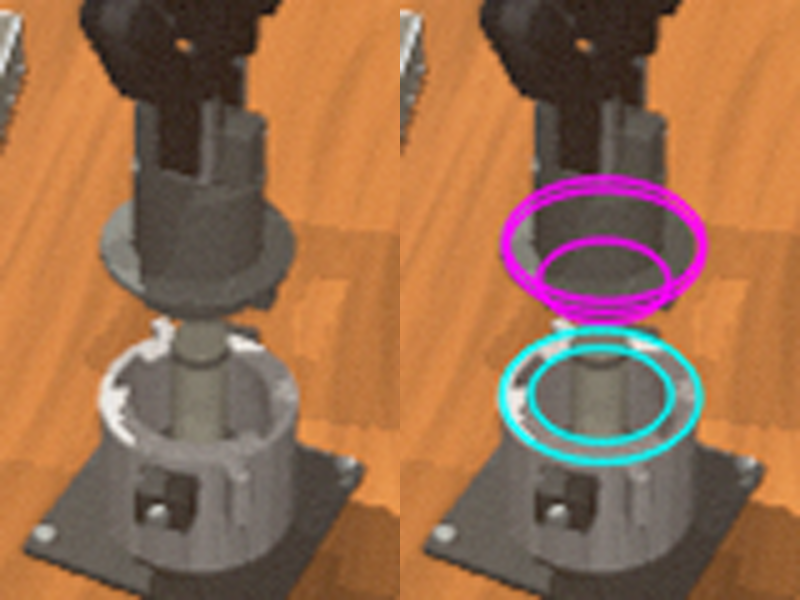

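The side view shows the cap hanging level over the pot, with its flange centre near (269.5,214) and the rim centre near (269.5,243). The fit puts the cap about 1.2 mm too far along +x relative to the pot, so I'll correct that and go down.

```bash
python3 -m handwheel '[[[0.005,0.0012,0,0,0],[0.005,0,0,0.02,0],[0.005,0,0,0.02,0],[0.005,0,0,0.011,0],[0.005,0,0,0,0],[0.005,0,0,0,0]]]'; python3 -m handwheel '[[[0.005,0,0,0.003,0],[0.005,0,0,0.003,0],[0.005,0,0,0,0]]]';  python3 -m handwheel '[[[0.005,0,0,0.003,0],[0.005,0,0,0,0]]]'
```

```text
time: 15.47
eef_pos: [0.5359, 0.0413, 0.1249]
tcp_rot: [0.117, 0.993, -0.0, -0.001]
contact_force: [0.3, 0.1, -1.2]
opening: 0.168
finger_force: 69.6
time: 15.72
eef_pos: [0.5366, 0.0413, 0.1198]
tcp_rot: [0.117, 0.993, 0.0, 0.0]
contact_force: [0.5, -0.7, -2.3]
opening: 0.176
finger_force: 69.6
time: 15.88
eef_pos: [0.5363, 0.0413, 0.1163]
tcp_rot: [0.117, 0.993, 0.0, -0.0]
contact_force: [-0.5, -0.6, -2.3]
opening: 0.168
finger_force: 69.6
```

```bash
python3 -m handwheel '[[[0.005,0,0,0.003,0],[0.005,0,0,0.003,0],[0.005,0,0,0,0]]]';  python3 -m handwheel '[[[0.005,0,0,0.003,0],[0.005,0,0,0.001,0],[0.005,0,0,0.001,0],[0.005,0,0,0,0]]]'
```

```text
time: 16.13
eef_pos: [0.5358, 0.0413, 0.1096]
tcp_rot: [0.117, 0.993, -0.0, -0.001]
contact_force: [-0.9, 0.2, -2.2]
opening: 0.173
finger_force: 69.6
time: 16.47
eef_pos: [0.5364, 0.0413, 0.1057]
tcp_rot: [0.117, 0.993, -0.0, -0.0]
contact_force: [-1.2, 0.5, 0.6]
opening: 0.172
finger_force: 69.8
```

```bash
python3 -m handwheel '[[[0.005,0,0,0.001,0],[0.005,0,0,0,0],[0.005,0,0,0,0]]]'; python3 -c "
from h import *
plan(.5364,.0413,.1055,121.5)"
```

```text
time: 16.72
eef_pos: [0.5365, 0.0412, 0.1056]
tcp_rot: [0.117, 0.993, -0.0, -0.0]
contact_force: [-4.3, -1.1, 4.4]
opening: 0.171
finger_force: 70.5
t 16.72 tcp [0.5365 0.0412 0.1056] phi 166.61 F [-4.3 -1.1  4.4] q6 -1.45 op 0.171 ff 70.5
spin 45.11 then shift [0.0002 0.     0.0001]
```

```bash
python3 -m handwheel '[[[0.005,0,0,0,4],[0.005,0,0,0,4],[0.005,0,0,0,4],[0.005,0,0,0,0]]]'; python3 -m handwheel '[[[0.005,0,0,0,5],[0.005,0,0,0,5],[0.005,0,0,0,5],[0.005,0,0,0,5],[0.005,0,0,0,0]]]';  python3 -m handwheel '[[[0.005,0,0,0,5],[0.005,0,0,0,5],[0.005,0,0,0,0],[0.005,0,0,0,0]]]'
python3 - <<'E'
from h import *
plan(.5364,.0413,.1055,121.5)
S=viewer.read_camera("side");T=viewer.read_camera("top"); cv2.imwrite("pics/s6.png",S); cv2.imwrite("pics/t6.png",T)
cr=lambda I,x,y,w,h,s:cv2.resize(I[y-h:y+h,x-w:x+w],None,fx=s,fy=s,interpolation=cv2.INTER_CUBIC)
cv2.imwrite("pics/c6.png",np.hstack([cr(S,270,230,40,50,6)]))
E
```

```text
time: 17.05
eef_pos: [0.5371, 0.0418, 0.1055]
tcp_rot: [0.221, 0.975, 0.001, 0.001]
contact_force: [-1.4, 1.2, 3.7]
opening: 0.17
finger_force: 70.4
time: 17.47
eef_pos: [0.5374, 0.0416, 0.1055]
tcp_rot: [0.386, 0.923, 0.001, 0.001]
contact_force: [-0.3, 1.3, 3.1]
opening: 0.169
finger_force: 70.4
time: 17.8
eef_pos: [0.5376, 0.0413, 0.1055]
tcp_rot: [0.463, 0.886, 0.001, 0.001]
contact_force: [0.7, 1.9, 5.6]
opening: 0.172
finger_force: 70.6
t 17.8 tcp [0.5376 0.0413 0.1055] phi 124.82 F [0.7 1.9 5.6] q6 -0.72 op 0.172 ff 70.6
spin 3.32 then shift [ 0.0006 -0.001  -0.    ]
```

View pics/c6.png

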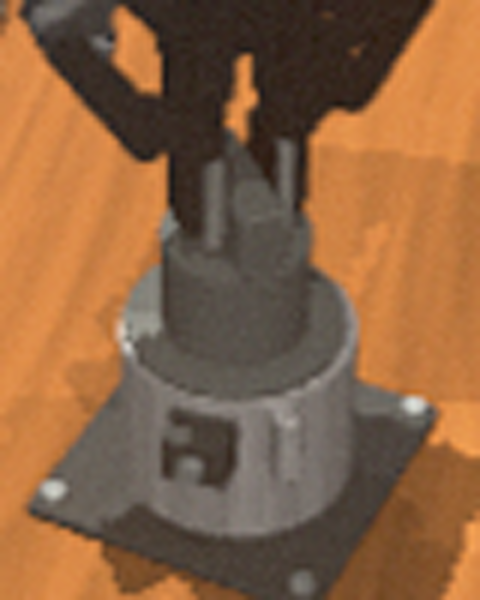

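The side view shows the cap's flange on the rim and the bar held between the fingers, nearly in line with the near rib at about (278,252). One last 3° turn remains, then settle.

```bash
python3 -m handwheel '[[[0.005,0,0,0,3],[0.005,0,0,0,0],[0.005,0,0,0,0],[0.005,0,0,0,0],[0.005,0,0,0,0],[0.005,0,0,0,0]]]'; python3 - <<'E'
from h import *
plan(.5364,.0413,.1055,121.7)
E
```

```text
time: 18.4
eef_pos: [0.5375, 0.0412, 0.1055]
tcp_rot: [0.486, 0.874, 0.001, 0.001]
contact_force: [-0.5, 1.8, 5.3]
opening: 0.171
finger_force: 70.7
t 18.4 tcp [0.5375 0.0412 0.1055] phi 121.79 F [-0.5  1.8  5.3] q6 -0.67 op 0.171 ff 70.7
spin 0.09 then shift [ 0.0006 -0.0009 -0.    ]
```

```bash
python3 -c "
from plant import sign_off
print(sign_off())"
```

```text
the job is handed in; nothing more can be done
None
```

The job is handed in at about 18.4 s on the robot's clock: the tall cartridge stands in the bore, and the cap is seated and twisted about 45° clockwise to within roughly 1° of the ribs by my fit, still gripped, with no verdict returned.

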